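# Shut and latch the welding-rod dry box

### The arm

A 6-joint arm with a two-finger parallel gripper is mounted at the origin on the work surface. World frame = base frame: x ahead of the robot, y to its left, z up, the work surface at z = 0. Lengths are in m, angles in rad, forces in N, time in s.
With the tool pointing down it reaches from about 0.3 to 0.75 m from the base axis. Payload 8.5 kg.
Tool frame: the origin (TCP) lies where the fingers leave the gripper's body, on its centre line; the fingertips stand 73 mm ahead of it and the grasp point (between the pads) lies 54 mm ahead of it (manip.tips_ahead is the distance from the TCP to the fingertips, in m); z points along the fingers, x is the direction in which the jaws open and shut, and the axes are right-handed (so a half turn about z gives the same grasp; the last joint's range is limited). The gripper opens to 85 mm and grips with 20 to 120 N. Pads are 22 mm wide; open, the fingers measure 114 mm over their backs; the gripper's body (76 mm by 85 mm) begins 54 mm behind the grasp point. The pads swing forward as they close: fully open they stand 13 mm farther back than shut.
Start: joints at [0.957, 0.381, 1.297, -0, 1.464, -0.215], TCP at [0.214, 0.507, 0.304] pointing down, gripper open.
Joint ranges: [-3.11, 3.11], [-0.89, 2.33], [0.22, 2.48], [-1.42, 4.56], [0.17, 2.85], [-2.88, 2.88]. Speed limits (rad/s): [2.39, 2.39, 3.14, 3.14, 3.14, 3.14].

### API

Orientations are given as a unit quaternion [w, x, y, z].
In Python, from bench import manip gives the robot as it stands.
- The arm moves only by the tool arm_command, never from a script. Its argument "steps" is a list of rows, each a list of 5 numbers: the shift along the tool's x, y, z normalised to -1 to 1, where 1 is 15 cm, then the turn about the tool's z normalised to -1 to 1, where 1 is 0.5 rad, then the gripper's target within -1 to 1 (shut at 1, half-way at 0, fully open at -1). A call has 1 to 5 rows; each row is the pose to reach, as a shift and turn from the pose commanded when the call began, along the tool's axes at that moment; what a row does not reach only later rows make up. A row lasts 1/12 s, in which the tool goes at most 41.7 mm and 7.16 degrees, less where a joint would pass 70% of its speed; a pose out of reach is approached as far as the arm can. A call with a number of a shift or a turn outside -1 to 1 is refused whole. A call with a gripper value outside its range is refused whole. The fingers move at their own pace and stop on an object; the grip force is fixed at half the most. Time passes only in rows, so rows that repeat a pose let the fingers close. It gives the time, the measured TCP pose, the force and the opening at its end, in the units of the state.
- manip.read_state(): the state, without advancing time (a new reading comes with each control period).
- manip.capture(name): name is "side" or "top"; returns the picture (480x640x3 uint8, red, green, blue); there is no depth.
- manip.get_calibration(name): a dict with "fovy" (degrees; the focal length in pixels is half the picture's height over the tangent of half this angle, whatever the lens; pixels are square), "cx", "cy" (the principal point, pixels), "eye" and "orientation" of the camera in the world. Camera axes: x right, y down, z forward; pixel columns grow to the right and rows downward; lengths in m; the calibration is good to about 2 mm. A picture is of the moment at which its call begins. get_calibration takes no time and is no camera call.
- manip.hand_in(): hands the job in, once; it reports no verdict.
Trained networks look in the newest picture that a camera, given by its name, has taken for a name from the list of things; names that differ only in an ending like _2 or _b are one class to them, and where a whole thing is asked for, a point or a joint stands for the part that bears it (a point fixed in the world has none). Each returns a list of dicts, best first, with "p" (0 to 1); they miss things now and then, are a little off and sometimes report something else, mostly with a low value. They report only what shows in the picture. A call takes as long as a camera call.
- manip.boxes_of(label, camera): "rect" ([left, top, right, bottom] in pixels, round what is visible of it).
The state is a dict: "time_s": time; "joint_positions": joint angles; "joint_velocities": joint speeds; "joint_torque": joint torques, N m; "tcp_pos": TCP position; "tool_rot": TCP orientation; "force": force on the tool from outside, world axes, zero at the start; "wrist_torque": the same for the moment, N m; "grip_width": finger opening in m.
Only numpy, scipy, OpenCV 4.12 (cv2) and the standard library are available. Lean on these libraries where they do the work, as an engineer would, in place of code of your own. Each camera call takes 0.05 s, during which the arm holds its last target. There are 200 camera calls.

### The job

The lid of the green welding-rod dry box on the bench has been left open. Shut it, then push it down firmly on its springy rubber seal while turning the black T-handle clockwise until the latch catches (if the handle is blocked, do not force it: push the lid down more), and go on turning to the handle's stop so that the lid is drawn tight. Take your hands off at the end, and leave the jar, tumbler and steel offcut where they are.

Things in the scene. Friction and masses are not known exactly. Their poses are not given: they have to be found in the camera images.
- drybox: Green steel box fixed on the bench, 260 (x) by 340 (y) by 130 mm high, open on top, with black rubber seal on its rim. Origin: centre of its underside on the bench; z up. The lid is hinged along its +x (far) rim; the latch is at the -x side.
- lid_hinge (a point): Middle of the lid's hinge line, 125 mm along the box's +x from its centre and 136 mm above the bench; the line runs along this point's y. From here the lid reaches 258 mm to the box's -x; it is 344 mm wide (y) and 12 mm thick; fully down, its top face is 12 mm above this point.
- lid (a joint): Lid's opening angle (rad): 0 is hard down, growing as its -x edge rises; starts 0.35 to 0.7. A stiff hinge holds it where it is left. At 0.085 it meets the springy seal, which resists by 1.2 N per mm at the latch (about 20 N when hard down, which is harmless) and lifts the lid again to 0.06 to 0.085 when let go, unless latched. Tight: below 0.026.
- tee_grip (a point): Centre of the T-handle's black crossbar, 80 mm long (this point's x), 14 mm wide (y), 18 mm high, on a stem 16 mm thick, 205 mm from the hinge line, midway across the lid's width. The bar's centre is 33 mm above the lid's top face, its underside 24 mm. The z axis is the turning axis, normal to the lid, up when the lid is shut.
- tee (a joint): Handle turn (rad), growing clockwise seen from above: starts 0 to 0.3, end stop 2.6 (bar parallel to the hinge line). Friction 0.1 N m; it stays where left (regrip). At about 0.75 its cam meets a hidden keeper of varying height: it is blocked there unless the lid is pressed (6 to 12 N on the handle; 16 N always does). Then it holds and draws the lid down 3 to 5 mm more. Keep under 0.5 till the lid is down.
- jar: Closed jar, 68 mm across, 90 mm high, standing beside the box. Origin: centre of its underside. Bystander.
- tumbler: Metal tumbler, 68 mm across, 100 mm high, standing beside the box. Origin: centre of its underside. Bystander.
- offcut: Offcut of dark steel angle, 70 by 50 by 50 mm, lying beside the box. Origin: centre of its underside. Bystander.

How it is judged:
By the outcome, as a careful person would: the job done as asked, in the order asked, and still so for the second after the job is handed in, with the robot touching nothing.
It also fails if it takes over 69 s, if anything falls off the work surface, if the arm or the gripper's body presses on something with over 40 N, if the wrist force passes 120 N, or if a joint passes its speed limit or range.

## Working session

There is one attempt and no reset: what is moved stays moved. The work goes in short steps, Python scripts to look and compute and a tool call to move; the robot and the scene stay as the last step left them, time stands still between calls to the robot, and variables do not carry over. Pictures are saved under pics/ and viewed, about 8 in all and at most 12, crops included, and the job is handed in when it is done.

Besides the shell and the picture viewer there is one more tool, called after "Request:" as name([rows], argument=value, ...), one row to a line, values as JSON. arm_command: Moves the arm, as the interface text tells. Scaled input: -1 to 1 covers 15 cm each way for a shift and 0.5 rad each way for a turn. Its arguments: {"type":"object","properties":{"steps":{"type":"array"}},"required":["steps"]}

```bash
mkdir -p pics; ls; python3 - <<'E'
from bench import manip
import cv2,numpy as np
s=manip.read_state();print(s['time_s'],s['tcp_pos'],s['tool_rot'],s['grip_width'],manip.tips_ahead)
ims=[]
for c in('side','top'):
    im=manip.capture(c);cv2.imwrite(f'pics/{c}0.png',im[:,:,::-1]);print(c,manip.get_calibration(c))
    for l in('drybox','lid','tee','jar','tumbler','offcut'):
        print(l,[(round(d['p'],2),np.round(d['rect']).tolist()) for d in manip.boxes_of(l,c)[:2]])
E
```

```text
pics
0.0 [0.21347189 0.50667903 0.30329534] [ 2.68999224e-04  8.33178136e-01  5.53004186e-01 -7.01441000e-04] 0.0853369913024286 0.0726
side {'fovy': 53.177947580422575, 'cx': 327.3401484472712, 'cy': 241.52939866211523, 'eye': array([ 0.39214488, -0.11461841,  1.02769877]), 'orientation': array([-0.13011471,  0.85318608, -0.5000391 ,  0.0714463 ])}
drybox [(0.98, [156.0, 143.0, 383.0, 349.0])]
lid [(0.74, [156.0, 143.0, 384.0, 331.0])]
tee [(0.68, [240.0, 217.0, 264.0, 260.0])]
jar [(0.67, [146.0, 191.0, 170.0, 233.0])]
tumbler [(0.86, [380.0, 280.0, 411.0, 315.0])]
offcut [(0.75, [189.0, 156.0, 220.0, 182.0])]
top {'fovy': 53.83887380024327, 'cx': 311.2778417159481, 'cy': 236.16253316534346, 'eye': array([0.4287594 , 0.02353404, 1.0368634 ]), 'orientation': array([ 0.07138697, -0.70358795,  0.7037061 , -0.06830538])}
drybox []
lid [(0.66, [150.0, 172.0, 360.0, 320.0])]
tee [(0.7, [232.0, 247.0, 274.0, 286.0])]
jar [(0.85, [119.0, 262.0, 156.0, 298.0])]
tumbler [(0.87, [374.0, 229.0, 413.0, 264.0])]
offcut [(0.77, [143.0, 206.0, 174.0, 238.0])]
```

View pics/side0.png

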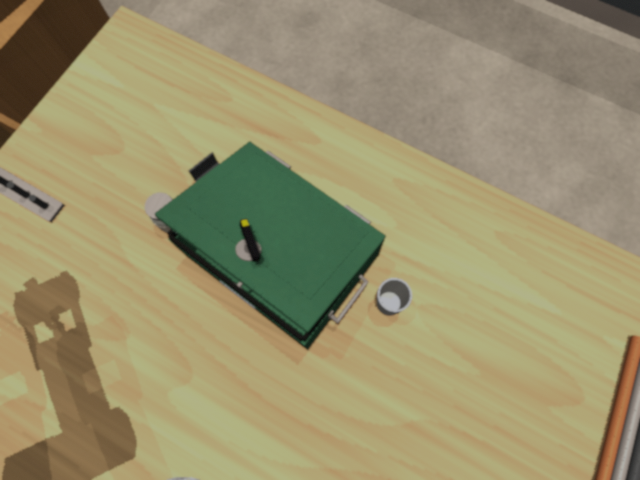

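View pics/top0.png

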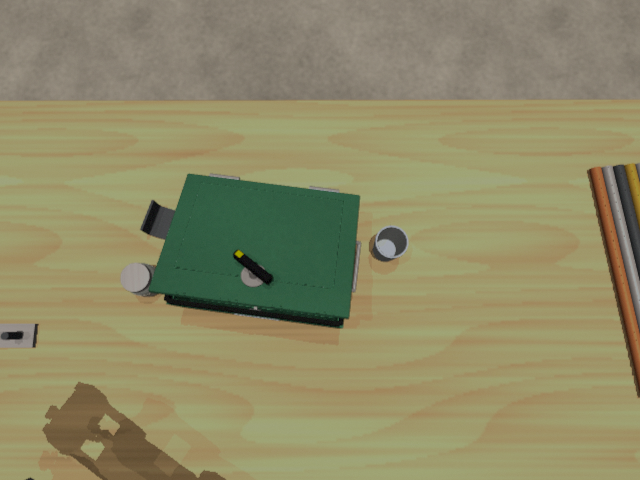

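The two views show the lid slightly open. Its top-face corners are at about (189,176), (360,194), (350,315), (158,293) in top and (250,144), (384,237), (306,336), (158,215) in side. The bar, with one yellow end, is at (238,254)–(269,280) in top. I'll fit a model to these points.

```bash
cat > h.py <<'E'
import numpy as np
from scipy.spatial.transform import Rotation as R
from bench import manip
def q(w): return R.from_quat([w[1],w[2],w[3],w[0]])
C={c:manip.get_calibration(c) for c in('side','top')}
def proj(P,c):
    k=C[c];f=240/np.tan(np.radians(k['fovy']/2))
    p=q(k['orientation']).inv().apply(np.atleast_2d(P)-k['eye'])
    return p[:,:2]/p[:,2:]*f+[k['cx'],k['cy']]
def lidpts(x,y,yaw,a,t):
    # lid frame: hinge origin; far L/R, near R/L corners, bar yellow/other ends top
    u=np.array([np.cos(t),np.sin(t),0])*.04
    b=np.array([-.205,0,.012+.033+.009])
    L=np.array([[0,.172,.012],[0,-.172,.012],[-.258,-.172,.012],[-.258,.172,.012],b+u,b-u])
    z=R.from_euler('z',yaw)
    return z.apply(R.from_euler('y',a).apply(L)+[.125,0,.136])+[x,y,0]
E
python3 - <<'E'
from h import *
from scipy.optimize import least_squares
T=np.array([[189,176],[360,194],[350,315],[158,293],[237,254],[270,280]])
S=np.array([[250,144],[384,237],[306,336],[158,215],[244,221],[258,260]])
def r(p):
    P=lidpts(*p);return np.r_[proj(P,'top')-T,proj(P,'side')-S].ravel()
for t0 in(0,.8,2.4):
    o=least_squares(r,[.45,.1,0,.5,t0],loss='soft_l1',f_scale=2);print(o.cost,o.x.round(4));
    if t0==.8: print(r(o.x).reshape(-1,2).round(1))
P=lidpts(*o.x);print(P.round(3))
for l,c in(('tumbler',(391,246)),('jar',(137,278))):
    k=C['top'];f=240/np.tan(np.radians(k['fovy']/2))
    d=q(k['orientation']).apply([(c[0]-k['cx'])/f,(c[1]-k['cy'])/f,1]);print(l,k['eye']+d*(.095-k['eye'][2])/d[2])
E
```

```text
43.80451638883737 [ 0.5838  0.1157 -0.1298  0.3393  1.0018]
43.80451638885408 [ 0.5838  0.1157 -0.1298  0.3393  1.0018]
[[-0.3 -2.7]
 [ 2.   0.8]
 [ 1.3  4.1]
 [-8.3 -0.5]
 [-0.2 -1.2]
 [ 1.9  0.8]
 [-0.7 -2.7]
 [ 3.2 -0.6]
 [ 2.4 -1.8]
 [-4.2  1.4]
 [-1.   0.5]
 [-0.9  0.2]]
43.80451638926796 [ 0.5838  0.1157 -0.1298  0.3393  1.0018]
[[ 0.734  0.27   0.147]
 [ 0.689 -0.072  0.147]
 [ 0.448 -0.04   0.233]
 [ 0.493  0.301  0.233]
 [ 0.558  0.153  0.248]
 [ 0.509  0.091  0.262]]
tumbler [ 0.59721679 -0.133551    0.095     ]
jar [0.53247321 0.3762394  0.095     ]
```

```bash
cat >> h.py <<'E'
def go(xyz,yaw=None):
    s=manip.read_state();r=q(s['tool_rot']);d=r.inv().apply(np.array(xyz)-s['tcp_pos'])/.15
    x=r.apply([1,0,0]);y0=np.arctan2(x[1],x[0])
    print('t',round(s['time_s'],2),'tcp',s['tcp_pos'].round(4),'yaw',round(y0,3),'q6',round(s['joint_positions'][5],3),'shift',d.round(3),
      'turn',None if yaw is None else round((y0-yaw)/.5,3),'F',np.round(s['force'],1),'w',round(s['grip_width'],4))
def hp(x,y,yaw,a,p):
    return R.from_euler('z',yaw).apply(R.from_euler('y',a).apply(p)+[.125,0,.136])+[x,y,0]
E
python3 - <<'E'
from h import *
from scipy.optimize import least_squares
T=np.array([[189,176],[360,194],[351,318],[151,293],[237,254],[270,280]])
S=np.array([[250,144],[384,237],[306,334],[156,215],[244,221],[258,260]])
def r(p):
    P=lidpts(*p);return np.r_[proj(P,'top')-T,proj(P,'side')-S].ravel()
o=least_squares(r,[.45,.1,0,.5,1],loss='soft_l1',f_scale=2);print(o.cost,o.x.round(4))
b=o.x[:4]
for a in(b[3],.07,0): print(a,'press',hp(*b[:3],a,[-.225,-.08,.012]).round(4),'bar',hp(*b[:3],a,[-.205,0,.045]).round(4))
go(hp(*b[:3],.15,[-.225,-.08,.012])+[0,0,.28],2.44)
E
```

```text
21.068974448177904 [ 0.5829  0.1159 -0.1286  0.3476  0.9979]
0.34762050400113975 press [0.4909 0.0471 0.2239] bar [0.5309 0.1226 0.2481]
0.07 press [0.4748 0.0492 0.1637] bar [0.5072 0.1257 0.1952]
0 press [0.4735 0.0494 0.148 ] bar [0.5035 0.1261 0.181 ]
t 0.7 tcp [0.2136 0.5068 0.3039] yaw 1.172 q6 -0.215 shift [-2.13   2.809 -1.05 ] turn -2.536 F [-0.2  0.2 -0.6] w 0.0854
```

Request:
arm_command([
  [-0.1,0.1,-0.25,0,1],
  [-0.25,0.3,-0.5,0,1],
  [-0.4,0.5,-0.65,0,1],
  [-0.55,0.7,-0.75,0,1],
  [-0.7,0.9,-0.75,0,1],
])

```text
time_s: 1.12
tcp_pos: [0.2936, 0.3634, 0.4186]
tool_rot: [-0.0, 0.833, 0.554, 0.003]
force: [0.8, 0.0, 0.2]
grip_width: 0.0256
```

Request:
arm_command([
  [-0.15,0.2,0,0,1],
  [-0.3,0.4,0,0,1],
  [-0.45,0.6,0,0,1],
  [-0.6,0.8,0,0,1],
  [-0.7,0.95,0,0,1],
])

```text
time_s: 1.53
tcp_pos: [0.3846, 0.2099, 0.4157]
tool_rot: [0.0, 0.834, 0.552, 0.0]
force: [0.4, 0.8, 0.4]
grip_width: -0.0003
```

Request:
arm_command([
  [-0.15,0.2,0,0,1],
  [-0.3,0.4,0,0,1],
  [-0.45,0.6,0,0,1],
  [-0.6,0.8,0,0,1],
  [-0.7,0.95,0,0,1],
])

```text
time_s: 1.95
tcp_pos: [0.4753, 0.0576, 0.4155]
tool_rot: [0.0, 0.834, 0.552, -0.0]
force: [-0.9, -0.3, -0.3]
grip_width: -0.0001
```

Request:
arm_command([
  [0,0,0,-0.25,1],
  [0,0,0,-0.5,1],
  [0,0,0,-0.75,1],
  [0,0,0,-1,1],
  [0,0,0,-1,1],
])

```text
time_s: 2.37
tcp_pos: [0.4743, 0.0601, 0.4155]
tool_rot: [-0.0, 0.669, 0.743, -0.0]
force: [-0.0, -0.4, 0.3]
grip_width: -0.0
```

Request:
arm_command([
  [0,0,0,-0.25,1],
  [0,0,0,-0.5,1],
  [0,0,0,-0.75,1],
  [0,0,0,-1,1],
  [0,0,0,-1,1],
])

```text
time_s: 2.78
tcp_pos: [0.4743, 0.0603, 0.4156]
tool_rot: [0.0, 0.466, 0.885, 0.0]
force: [-0.5, -1.3, -0.3]
grip_width: 0.0
```

Request:
arm_command([
  [0,0,0,-0.25,1],
  [0,0,0,-0.53,1],
  [0,0,0,-0.53,1],
])

```text
time_s: 3.03
tcp_pos: [0.4743, 0.0603, 0.4156]
tool_rot: [0.0, 0.346, 0.938, -0.0]
force: [-0.4, -0.8, -0.2]
grip_width: 0.0001
```

```bash
python3 - <<'E'
from h import *
go([.479,.0486,.32],2.44)
E
```

```text
t 3.03 tcp [0.4743 0.0603 0.4156] yaw 2.435 q6 -2.557 shift [-0.074 -0.039  0.637] turn -0.009 F [-0.4 -0.8 -0.2] w 0.0001
```

Request:
arm_command([
  [-0.07,-0.04,0.2,0,1],
  [-0.07,-0.04,0.4,0,1],
  [-0.07,-0.04,0.6,0,1],
  [-0.07,-0.04,0.7,0,1],
  [-0.07,-0.04,0.7,0,1],
])

```text
time_s: 3.45
tcp_pos: [0.4775, 0.0489, 0.3076]
tool_rot: [-0.003, 0.349, 0.937, -0.001]
force: [0.9, 0.0, 0.1]
grip_width: 0.0001
```

Request:
arm_command([
  [0,0,0.04,0,1],
  [0,0,0.08,0,1],
  [0,0,0.12,0,1],
  [0,0,0.16,0,1],
  [0,0,0.2,0,1],
])

```text
time_s: 3.87
tcp_pos: [0.4785, 0.0488, 0.2804]
tool_rot: [0.0, 0.345, 0.938, 0.0]
force: [-1.0, 0.0, -0.2]
grip_width: 0.0002
```

Request:
arm_command([
  [0,0,0.04,0,1],
  [0,0,0.08,0,1],
  [0,0,0.12,0,1],
  [0,0,0.16,0,1],
  [0,0,0.2,0,1],
])

```text
time_s: 4.28
tcp_pos: [0.4784, 0.0488, 0.2499]
tool_rot: [-0.0, 0.345, 0.939, -0.0]
force: [-0.1, -0.3, 0.4]
grip_width: 0.0
```

```bash
python3 - <<'E'
from h import *
import cv2
a=manip.capture('top')[120:400,80:460];b=manip.capture('side')[100:380,120:500]
cv2.imwrite('pics/p1.png',np.hstack([a,b])[:,:,::-1])
E
```

```text
(no output)
```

View pics/p1.png

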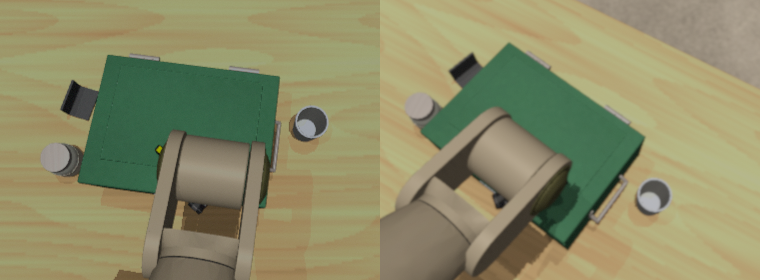

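The lid has come down: its near-left corner in top is now about (160,303), where it was (151,293). The hinge friction doesn't show in the force reading. I'll keep pushing gently.

Request:
arm_command([
  [0,0,0.03,0,1],
  [0,0,0.05,0,1],
  [0,0,0.07,0,1],
  [0,0,0.08,0,1],
  [0,0,0.08,0,1],
])

```text
time_s: 4.8
tcp_pos: [0.4784, 0.0488, 0.2382]
tool_rot: [-0.0, 0.345, 0.939, -0.0]
force: [0.4, 0.9, 0.0]
grip_width: 0.0
```

Request:
arm_command([
  [0,0,0.02,0,1],
  [0,0,0.03,0,1],
  [0,0,0.04,0,1],
  [0,0,0.04,0,1],
  [0,0,0.04,0,1],
])

```text
time_s: 5.22
tcp_pos: [0.4784, 0.0489, 0.2325]
tool_rot: [-0.0, 0.345, 0.939, -0.0]
force: [-0.0, 1.0, 2.2]
grip_width: -0.0
```

Request:
arm_command([
  [0,0,0.02,0,1],
  [0,0,0.04,0,1],
  [0,0,0.04,0,1],
  [0,0,0.04,0,1],
])

```text
time_s: 5.55
tcp_pos: [0.4781, 0.0489, 0.2267]
tool_rot: [-0.0, 0.345, 0.939, -0.0]
force: [-4.2, 1.1, 6.7]
grip_width: 0.0001
```

Request:
arm_command([
  [0,0,-0.1,0,1],
  [0,0,-0.35,0,1],
  [0,0,-0.6,0,1],
  [0,0,-0.85,0,1],
  [0,0,-0.85,0,1],
])

```text
time_s: 5.97
tcp_pos: [0.4798, 0.0487, 0.3606]
tool_rot: [0.006, 0.345, 0.939, 0.001]
force: [-0.2, -0.1, -0.3]
grip_width: 0.0002
```

Request:
arm_command([
  [0,-0.25,0,0,-1],
  [0,-0.5,0,0,-1],
  [0,-0.75,0,0,-1],
  [0,-1,0,0,-1],
  [0,-1,0,0,-1],
])

```text
time_s: 6.38
tcp_pos: [0.3825, -0.0606, 0.3538]
tool_rot: [-0.0, 0.353, 0.936, -0.003]
force: [0.4, -0.4, -0.2]
grip_width: 0.0606
```

```bash
python3 - <<'E'
from h import *
import cv2
for c in('side','top'):
    im=manip.capture(c)
    for l in('lid','tee'): print(c,l,[(round(d['p'],2),np.round(d['rect']).tolist()) for d in manip.boxes_of(l,c)[:2]])
    o=(140,110) if c=='side' else(100,130)
    cv2.imwrite(f'pics/{c}2.png',cv2.resize(im[o[1]:o[1]+250,o[0]:o[0]+300],None,fx=2.4,fy=2.4,interpolation=2)[:,:,::-1])
go([.5,.126,.4],2.44)
E
```

```text
side lid [(0.89, [162.0, 140.0, 384.0, 335.0])]
side tee [(0.8, [237.0, 238.0, 257.0, 280.0])]
top lid [(0.7, [160.0, 173.0, 360.0, 328.0]), (0.58, [372.0, 228.0, 410.0, 264.0])]
top tee [(0.77, [237.0, 266.0, 275.0, 301.0])]
t 6.68 tcp [ 0.3853 -0.0578  0.3538] yaw 2.431 q6 -2.884 shift [ 0.219  1.426 -0.316] turn -0.017 F [ 0.5  0.2 -0.4] w 0.0855
```

View pics/top2.png

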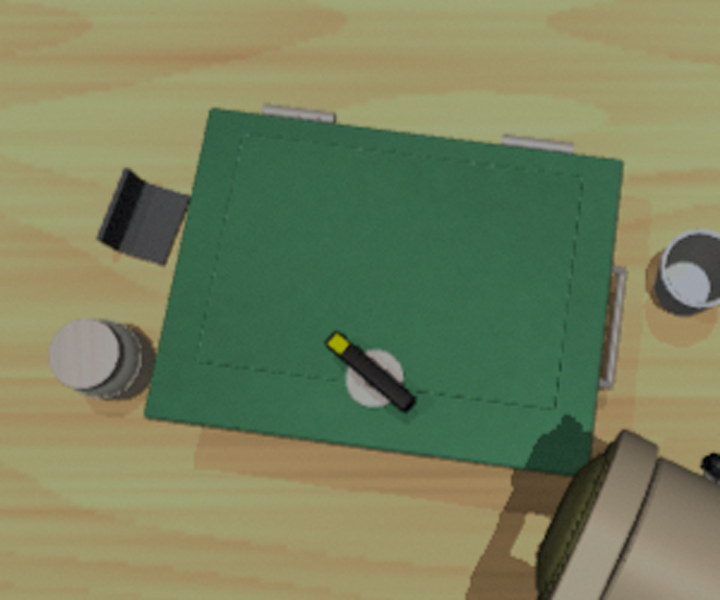

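View pics/side2.png

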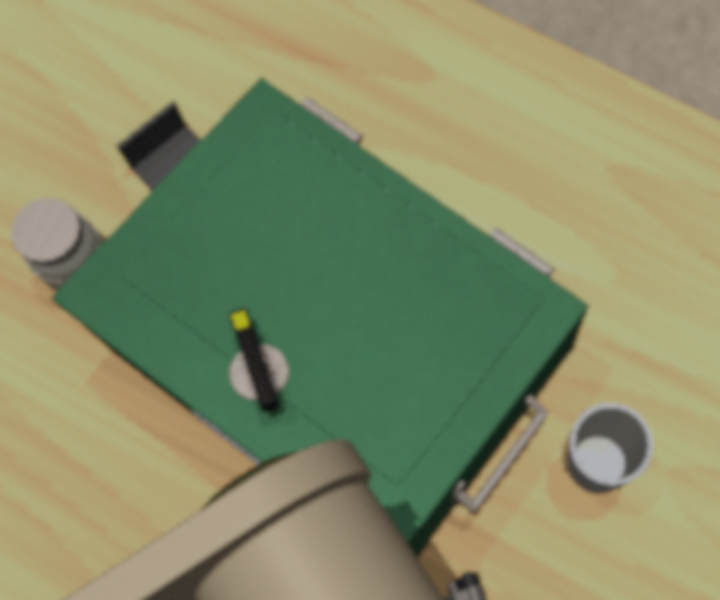

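The lid is now resting on the seal, with the handle untouched and no bystander moved. Next I'll refit from these corners.

```bash
python3 - <<'E'
from h import *
from scipy.optimize import least_squares
T=np.array([[187.5,175],[359.6,196.7],[0,0],[161,303.3],[238.8,271.5],[270.5,298.8]])
S=np.array([[249.6,143.3],[384.6,238.3],[0,0],[163,233.8],[239.6,240],[252.5,279.6]])
m=[0,1,3,4,5]
def r(p):
    P=lidpts(*p);return np.r_[(proj(P,'top')-T)[m],(proj(P,'side')-S)[m]].ravel()
o=least_squares(r,[.58,.1,-.1,.1,1],loss='soft_l1',f_scale=2);b=o.x;print(o.cost,b.round(4));print(r(b).reshape(-1,2).round(1))
for a in(b[3],.07,.04,0): print(a,'bar',hp(*b[:3],a,[-.205,0,.045]).round(4))
# bar only: triangulate bar centre at height unknown
def rb(p):
    return np.r_[proj(p[:3],'top')[0]-(T[4]+T[5])/2,proj(p[:3],'side')[0]-(S[4]+S[5])/2]
print('bar top centre',least_squares(rb,[.5,.13,.2]).x.round(4))
print('bar world yaw',b[4]+b[2],'tool yaw',b[4]+b[2]+np.pi/2)
g=hp(*b[:3],.07,[-.205,0,.045]);go(g+[0,0,.054+.10],b[4]+b[2]+np.pi/2)
E
```

```text
11.225605074992554 [ 0.5854  0.1168 -0.1377  0.0445  1.0056]
[[ 0.9 -1.6]
 [ 2.1 -0.4]
 [-0.6  0.3]
 [-0.8 -1.1]
 [ 1.1  0.7]
 [-0.6 -2. ]
 [ 1.5 -0.8]
 [-1.8  1.1]
 [-1.1  0.2]
 [-0.7  0.8]]
0.044508949136250454 bar [0.5084 0.1275 0.1901]
0.07 bar [0.5098 0.1273 0.1952]
0.04 bar [0.5081 0.1276 0.1892]
0 bar [0.5062 0.1278 0.181 ]
bar top centre [0.5097 0.128  0.1935]
bar world yaw 0.867906549856396 tool yaw 2.4387028766512926
t 6.68 tcp [ 0.3853 -0.0578  0.3538] yaw 2.431 q6 -2.884 shift [0.176 1.477 0.022] turn -0.015 F [ 0.5  0.2 -0.4] w 0.0855
```

Request:
arm_command([
  [0,0.2,0,0,-1],
  [0.03,0.4,0,0,-1],
  [0.08,0.6,0,0,-1],
  [0.08,0.7,0,0,-1],
  [0.08,0.7,0,0,-1],
])

```text
time_s: 7.1
tcp_pos: [0.4457, 0.0316, 0.3529]
tool_rot: [-0.001, 0.346, 0.938, -0.003]
force: [0.0, -0.3, -0.0]
grip_width: 0.0852
```

Request:
arm_command([
  [0,0.2,0,0,-1],
  [0.03,0.4,0,0,-1],
  [0.08,0.6,0,0,-1],
  [0.1,0.78,0,0,-1],
  [0.1,0.78,0,0,-1],
])

```text
time_s: 7.52
tcp_pos: [0.5109, 0.1302, 0.3519]
tool_rot: [-0.001, 0.347, 0.938, -0.002]
force: [-0.1, 1.1, -1.1]
grip_width: 0.0858
```

```bash
python3 - <<'E'
from h import *
go([.509,.1275,.249],2.438)
E
```

```text
t 7.52 tcp [0.5109 0.1302 0.3519] yaw 2.433 q6 -2.407 shift [-0.002 -0.018  0.686] turn -0.009 F [-0.1  1.1 -1.1] w 0.0858
```

Request:
arm_command([
  [0,-0.02,0.2,-0.01,-1],
  [0,-0.02,0.4,-0.01,-1],
  [0,-0.02,0.55,-0.01,-1],
  [0,-0.02,0.68,-0.01,-1],
  [0,-0.02,0.68,-0.01,-1],
])

```text
time_s: 7.93
tcp_pos: [0.5058, 0.124, 0.2473]
tool_rot: [-0.004, 0.346, 0.938, -0.004]
force: [0.3, -0.4, -0.7]
grip_width: 0.0855
```

Request:
arm_command([
  [0,0,0,0,1],
  [0,0,0,0,1],
  [0,0,0,0,1],
  [0,0,0,0,1],
  [0,0,0,0,1],
])

```text
time_s: 8.35
tcp_pos: [0.5074, 0.1245, 0.2516]
tool_rot: [0.0, 0.346, 0.938, -0.002]
force: [0.1, -0.6, 0.2]
grip_width: 0.0257
```

Request:
arm_command([
  [0,0,0,0,1],
  [0,0,0,0,1],
  [0,0,0,0,1],
  [0,0,0,0,1],
  [0,0,0,0,1],
])

```text
time_s: 8.77
tcp_pos: [0.5062, 0.1253, 0.2508]
tool_rot: [-0.002, 0.346, 0.938, -0.002]
force: [-3.8, 4.2, 1.4]
grip_width: 0.0135
```

```bash
python3 - <<'E'
from h import *
go([.5065,.1278,.234],2.438);print(manip.read_state()['wrist_torque'])
E
```

```text
t 8.77 tcp [0.5062 0.1253 0.2508] yaw 2.435 q6 -2.418 shift [0.009 0.015 0.112] turn -0.007 F [-3.8  4.2  1.4] w 0.0135
[1.17167747 1.15078523 0.08441182]
```

Request:
arm_command([
  [0.01,0.01,0.02,0,1],
  [0.015,0.01,0.04,0,1],
  [0.02,0.01,0.06,0,1],
  [0.02,0.01,0.08,0,1],
  [0.02,0.01,0.08,0,1],
])

```text
time_s: 9.18
tcp_pos: [0.5043, 0.1264, 0.2398]
tool_rot: [-0.001, 0.346, 0.938, -0.005]
force: [-13.4, -10.3, 14.4]
grip_width: 0.0129
```

Request:
arm_command([
  [0,-0.01,0.01,0,1],
  [0,-0.015,0.02,0,1],
  [0,-0.015,0.02,0,1],
])

```text
time_s: 9.43
tcp_pos: [0.5036, 0.126, 0.2379]
tool_rot: [0.0, 0.346, 0.938, -0.003]
force: [-11.1, -0.7, 17.2]
grip_width: 0.0128
```

Request:
arm_command([
  [0.005,-0.005,0.01,0.1,1],
  [0.005,-0.005,0.01,0.25,1],
  [0.005,-0.005,0.01,0.4,1],
  [0.005,-0.005,0.01,0.6,1],
  [0.005,-0.005,0.01,0.6,1],
])

```text
time_s: 9.85
tcp_pos: [0.5024, 0.1269, 0.2376]
tool_rot: [0.0, 0.484, 0.875, -0.001]
force: [-14.8, 6.0, 28.5]
grip_width: 0.013
```

```bash
python3 - <<'E'
from h import *
go([.5062,.1278,.235],2.438);print(manip.read_state()['wrist_torque'])
E
```

```text
t 9.85 tcp [0.5024 0.1269 0.2376] yaw 2.13 q6 -2.11 shift [-0.008  0.025  0.017] turn -0.616 F [-14.8   6.   28.5] w 0.013
[ 0.89991034  2.09121358 -0.03399263]
```

Request:
arm_command([
  [0.007,-0.011,-0.01,0,1],
  [0.007,-0.011,-0.01,0.2,1],
  [0.007,-0.011,-0.01,0.4,1],
  [0.007,-0.011,-0.01,0.6,1],
  [0.007,-0.011,-0.01,0.6,1],
])

```text
time_s: 10.27
tcp_pos: [0.5015, 0.128, 0.2385]
tool_rot: [0.001, 0.61, 0.793, 0.001]
force: [-6.7, 15.0, 19.3]
grip_width: 0.0133
```

```bash
python3 - <<'E'
from h import *
go([.5062,.1278,.235],2.438);print(manip.read_state()['wrist_torque'])
E
```

```text
t 10.27 tcp [0.5015 0.128  0.2385] yaw 1.83 q6 -1.809 shift [-0.009  0.03   0.024] turn -1.216 F [-6.7 15.  19.3] w 0.0133
[ 2.16393889  0.86136027 -0.00863892]
```

Request:
arm_command([
  [0.012,0,0.005,0,1],
  [0.012,0,0.005,0.15,1],
  [0.012,0,0.005,0.3,1],
  [0.012,0,0.005,0.5,1],
  [0.012,0,0.005,0.5,1],
])

```text
time_s: 10.68
tcp_pos: [0.5011, 0.1294, 0.2378]
tool_rot: [0.001, 0.704, 0.71, 0.001]
force: [-5.0, 13.3, 18.4]
grip_width: 0.0129
```

```bash
cat >> h.py <<'E'
def st():
    s=manip.read_state();r=q(s['tool_rot']);print('Ftool',r.inv().apply(s['force']).round(1),'Mtool',r.inv().apply(s['wrist_torque']).round(2),'q6',s['joint_positions'][5].round(3));go(s['tcp_pos'])
E
python3 -c "from h import *;st()"
```

```text
Ftool [ 13.4  -4.8 -18.4] Mtool [0.72 1.81 0.03] q6 -1.556
t 10.68 tcp [0.5011 0.1294 0.2378] yaw 1.58 q6 -1.556 shift [0. 0. 0.] turn None F [-5.  13.3 18.4] w 0.0129
```

Request:
arm_command([
  [0.012,-0.005,0.003,0.2,1],
  [0.012,-0.005,0.003,0.4,1],
  [0.012,-0.005,0.003,0.6,1],
  [0.012,-0.005,0.003,0.8,1],
  [0.012,-0.005,0.003,0.8,1],
])

```text
time_s: 11.1
tcp_pos: [0.5012, 0.1315, 0.2377]
tool_rot: [0.001, 0.831, 0.556, 0.002]
force: [-1.0, 15.0, 18.9]
grip_width: 0.0129
```

```bash
python3 -c "from h import *;st()"
```

```text
Ftool [ 13.5  -6.5 -18.9] Mtool [1.07 1.87 0.04] q6 -1.152
t 11.1 tcp [0.5012 0.1315 0.2377] yaw 1.18 q6 -1.152 shift [0. 0. 0.] turn None F [-1.  15.  18.9] w 0.0129
```

Request:
arm_command([
  [0.02,0,0,0.2,1],
  [0.03,0,0,0.4,1],
  [0.03,0,0,0.6,1],
  [0.03,0,0,0.6,1],
])

```text
time_s: 11.43
tcp_pos: [0.5023, 0.1336, 0.2377]
tool_rot: [0.003, 0.905, 0.426, 0.0]
force: [-5.6, -0.1, 22.8]
grip_width: 0.0129
```

```bash
python3 -c "from h import *;st()"
```

```text
Ftool [ -3.7  -4.1 -22.8] Mtool [ 0.69 -0.82  0.09] q6 -0.844
t 11.43 tcp [0.5023 0.1336 0.2377] yaw 0.879 q6 -0.844 shift [0. 0. 0.] turn None F [-5.6 -0.1 22.8] w 0.0129
```

Request:
arm_command([
  [0,-0.01,0,0.2,1],
  [0,-0.01,0,0.4,1],
  [0,-0.01,0,0.6,1],
  [0,-0.01,0,0.8,1],
  [0,-0.01,0,0.8,1],
])

```text
time_s: 11.85
tcp_pos: [0.5033, 0.1348, 0.2377]
tool_rot: [0.003, 0.971, 0.237, 0.004]
force: [7.4, 3.9, 14.7]
grip_width: 0.013
```

```bash
python3 -c "from h import *;st()"
```

```text
Ftool [  8.5   0.1 -14.7] Mtool [0.08 0.84 0.07] q6 -0.442
t 11.85 tcp [0.5033 0.1348 0.2377] yaw 0.479 q6 -0.442 shift [0. 0. 0.] turn None F [ 7.4  3.9 14.7] w 0.013
```

Request:
arm_command([
  [0.012,0,0,0.2,1],
  [0.012,0,0,0.4,1],
  [0.012,0,0,0.6,1],
  [0.012,0,0,0.8,1],
  [0.012,0,0,0.8,1],
])

```text
time_s: 12.27
tcp_pos: [0.5052, 0.1356, 0.2378]
tool_rot: [0.002, 0.999, 0.039, 0.005]
force: [10.0, 3.1, 12.8]
grip_width: 0.0128
```

```bash
python3 -c "from h import *;st()"
```

```text
Ftool [ 10.4  -2.2 -12.7] Mtool [0.43 1.   0.05] q6 -0.041
t 12.27 tcp [0.5052 0.1356 0.2378] yaw 0.079 q6 -0.041 shift [0. 0. 0.] turn None F [10.   3.1 12.8] w 0.0128
```

Next I'll go to the stop, 0.21 rad away by estimate, and watch the moment.

Request:
arm_command([
  [0.015,0,0,0.1,1],
  [0.015,0,0,0.25,1],
  [0.015,0,0,0.4,1],
  [0.015,0,0,0.4,1],
])

```text
time_s: 12.6
tcp_pos: [0.5066, 0.1357, 0.2377]
tool_rot: [0.002, 0.998, -0.06, 0.004]
force: [4.4, 1.4, 17.3]
grip_width: 0.0131
```

```bash
python3 -c "from h import *;st()"
```

```text
Ftool [  4.3  -1.9 -17.3] Mtool [0.28 0.17 0.07] q6 0.158
t 12.6 tcp [0.5066 0.1357 0.2377] yaw -0.12 q6 0.158 shift [0. 0. 0.] turn None F [ 4.4  1.4 17.3] w 0.0131
```

Request:
arm_command([
  [0,0,0,0.1,1],
  [0,0,0,0.16,1],
  [0,0,0,0.16,1],
])

```text
time_s: 12.85
tcp_pos: [0.507, 0.1358, 0.2377]
tool_rot: [0.002, 0.995, -0.097, 0.004]
force: [6.2, 2.7, 14.6]
grip_width: 0.0133
```

```bash
python3 -c "from h import *;st()"
```

```text
Ftool [  5.7  -3.8 -14.6] Mtool [ 0.66  0.94 -1.02] q6 0.234
t 12.85 tcp [0.507  0.1358 0.2377] yaw -0.195 q6 0.234 shift [0. 0. 0.] turn None F [ 6.2  2.7 14.6] w 0.0133
```

Request:
arm_command([
  [0,0,-0.02,0,1],
  [0,0,-0.02,0,-1],
  [0,0,-0.02,0,-1],
  [0,0,-0.02,0,-1],
  [0,0,-0.02,0,-1],
])

```text
time_s: 13.27
tcp_pos: [0.5042, 0.1354, 0.2372]
tool_rot: [0.003, 0.995, -0.098, -0.002]
force: [0.9, 0.1, 0.4]
grip_width: 0.0612
```

Request:
arm_command([
  [0,0,0,0,-1],
  [0,0,0,0,-1],
  [0,0,0,0,-1],
])

```text
time_s: 13.52
tcp_pos: [0.5044, 0.1354, 0.2374]
tool_rot: [0.003, 0.995, -0.098, -0.001]
force: [0.4, -0.6, 0.7]
grip_width: 0.0856
```

Request:
arm_command([
  [0,0,-0.15,0,-1],
  [0,0,-0.35,0,-1],
  [0,0,-0.6,0,-1],
  [0,0,-0.85,0,-1],
  [0,0,-0.85,0,-1],
])

```text
time_s: 13.93
tcp_pos: [0.5057, 0.1362, 0.3721]
tool_rot: [0.002, 0.995, -0.098, 0.005]
force: [-0.1, -1.1, 0.1]
grip_width: 0.0849
```

Request:
arm_command([
  [-0.25,0,0,0,-1],
  [-0.5,0.1,0,0,-1],
  [-0.75,0.3,0,0,-1],
  [-0.9,0.5,0,0,-1],
  [-0.9,0.7,0,0,-1],
])

```text
time_s: 14.35
tcp_pos: [0.3478, 0.06, 0.3657]
tool_rot: [0.003, 0.995, -0.096, -0.001]
force: [1.4, -0.4, 0.4]
grip_width: 0.0853
```

```bash
python3 - <<'E'
from h import *
import cv2
for c in('side','top'):
    im=manip.capture(c)
    o=(140,110) if c=='side' else(100,130)
    cv2.imwrite(f'pics/{c}3.png',cv2.resize(im[o[1]:o[1]+250,o[0]:o[0]+300],None,fx=2.4,fy=2.4,interpolation=2)[:,:,::-1])
st()
E
```

```text
Ftool [-0.6 -0.5  0.2] Mtool [-0.06 -0.01 -0.01] q6 0.028
t 14.45 tcp [0.3506 0.057  0.3661] yaw -0.2 q6 0.028 shift [0. 0. 0.] turn None F [-0.5  0.6 -0.2] w 0.0855
```

View pics/top3.png

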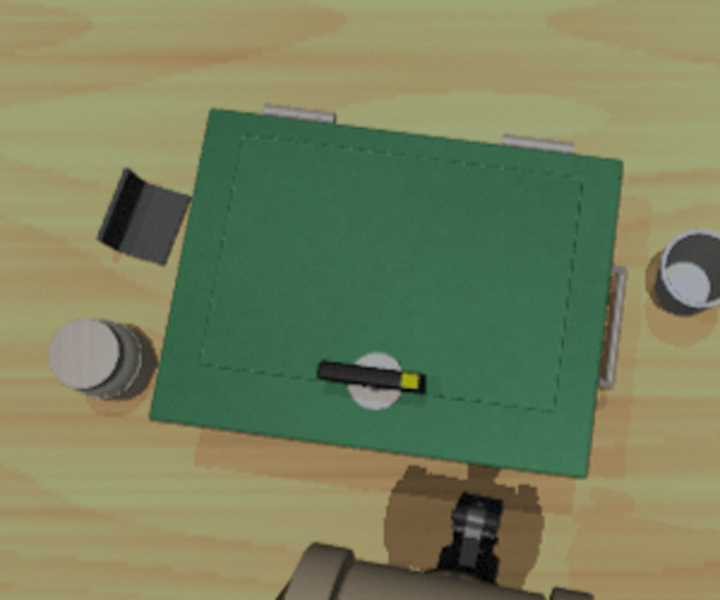

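View pics/side3.png

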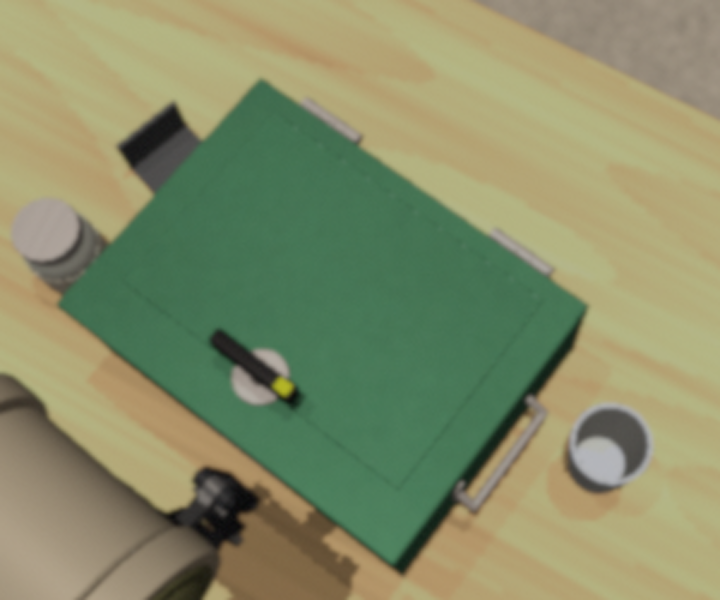

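The bar is now parallel to the hinge line (about 7° slope for both in top), the lid is lower than before, and the bystanders haven't moved. I'll do a quick lid-angle check with the same fit.

```bash
python3 - <<'E'
from h import *
from scipy.optimize import least_squares
o=lambda p,q:np.array(p)/2.4+q
T=o([[210,108],[623,160],[587,475],[150,419],[424,382],[319,369]],[100,130])
S=o([[263,80],[587,308],[402,572],[60,303],[293,395],[217,337]],[140,110])
def r(p):
    P=lidpts(*p);return np.r_[proj(P,'top')-T,proj(P,'side')-S].ravel()
s=least_squares(r,[.58,.1,-.1,.1,-1.57],loss='soft_l1',f_scale=2);print(s.cost,s.x.round(4))
s=least_squares(lambda p:r([.5854,.1168,-.1377,p[0],p[1]]),[.1,-1.57]);print('same box pose as before',s.x.round(4))
E
```

```text
18.044976975147762 [ 0.5863  0.1169 -0.134  -0.0109 -1.5645]
same box pose as before [-0.0065 -1.564 ]
```

```bash
python3 -c "
from h import *
st();print(manip.hand_in())"
```

```text
Ftool [-0.6 -0.5  0.2] Mtool [-0.06 -0.01 -0.01] q6 0.028
t 14.45 tcp [0.3506 0.057  0.3661] yaw -0.2 q6 0.028 shift [0. 0. 0.] turn None F [-0.5  0.6 -0.2] w 0.0855
the job is handed in; nothing more can be done
None
```

The box is shut and latched, and I handed the job in at 14.5 s with the gripper open and clear. I pushed the lid down onto its seal with closed fingers. Then I gripped the T-handle, pressed the lid down with about 13–29 N, and turned the handle clockwise about 2.6 rad in one grip until it hit its stop (a moment of about 1 N m).

**Last checks**
- **Handle:** the fitted bar angle is −1.564 rad, against −1.571 for parallel to the hinge line, so it is at its stop.
- **Lid:** the camera fit gives about −0.01 rad. That is roughly 0.05 rad lower than when it rested on the seal, and it stayed down after I let go.
- **Bystanders:** the jar, tumbler and offcut look unmoved in the pictures.

**Disagreements and doubts**
- **Lid angle:** the fit gave 0.045 rad for the lid resting on its seal, where 0.06–0.085 was expected. It therefore probably reads 0.015–0.04 too low, so "tight" (below 0.026) is likely but not certain.
- **Sideways force:** it reached about 17 N during the press and turn because the grip was slightly off-centre; I corrected for it as I went.
- **Joint 6:** it read −2.884 once during a free move, right at its stated limit of −2.88.

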